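# Post the movement carrier through the dust hood's flap

### The arm

A 6-joint arm with a two-finger parallel gripper is mounted at the origin on the work surface. World frame = base frame: x ahead of the robot, y to its left, z up, the work surface at z = 0. Lengths are in m, angles in rad, forces in N, time in s.
With the tool pointing down it reaches from about 0.425 to 0.95 m from the base axis. Payload 14.7 kg.
Tool frame: the origin (TCP) lies at the very end of the fingers, on their centre line; the grasp point (between the pads) lies hold_point_z behind it (hold_point_z is the distance from the TCP to the grasp point, in m); z points along the fingers, y is the line along which they close (so a half turn about z gives the same grasp; the last joint's range is limited). The gripper opens to 85 mm and grips with 20 to 120 N. Pads are 22 mm wide; open, the fingers measure 114 mm over their backs; the gripper's body (76 mm by 85 mm) begins 54 mm behind the grasp point. The pads swing forward as they close: fully open they stand 13 mm farther back than shut.
Start: joints at [-1.172, 0.48, 1.596, -0, 1.065, -0.047], TCP at [0.28, -0.586, 0.231] pointing down, gripper open.
Joint ranges: [-2.75, 2.75], [-0.82, 2.05], [0.23, 2.67], [-1.56, 4.7], [0.09, 2.69], [-2.92, 2.92]. Speed limits (rad/s): [1.89, 1.89, 2.39, 3.01, 3.01, 3.01].

### API

Orientations are given as a 3x3 rotation matrix whose columns are the frame's x, y, z axes.
In Python, from cell import get_state, capture, camera_info, hand_in, hold_point_z gives the robot as it stands.
- The arm moves only by the tool step_arm, never from a script. Its argument "motion" is a list of rows, each a list of 7 numbers: the opening, from 0 (shut) to 1 (fully open), then the shift along the tool's x, y, z normalised to -1 to 1, where 1 is 0.2 m, then the turn, a rotation vector about the tool's x, y, z normalised to -1 to 1, where 1 is 120 degrees. A call has 1 to 8 rows; each row is the pose to reach, as a shift and turn from the pose commanded when the call began, along the tool's axes at that moment; what a row does not reach only later rows make up. A row lasts 1/12 s, in which the tool goes at most 41.7 mm and 7.16 degrees, less where a joint would pass 70% of its speed; a pose out of reach is approached as far as the arm can. A call with a number of a shift or a turn outside -1 to 1 is refused whole. A call with a gripper value outside its range is refused whole. The fingers move at their own pace and stop on an object; the grip force is fixed at half the most. Time passes only in rows, so rows that repeat a pose let the fingers close. It gives the time, the measured TCP pose, the force, the opening and the grip force at its end, in the units of the state.
- get_state(): the state, without advancing time (a new reading comes with each control period).
- capture(name): name is "scene" or "top" or "wrist"; returns the picture (384x512x3 uint8, red, green, blue); there is no depth.
- camera_info(name): a dict with "intrinsics" (3x3 intrinsics, pixels), "k1" (the pictures are not rectified: a ray, as slopes to the right and down, at radius r is drawn at 1 + k1 r^2 times it, then the intrinsics apply), "world_to_cam" (4x4, takes a point from world to camera coordinates). Camera axes: x right, y down, z forward; pixel columns grow to the right and rows downward; lengths in m; the calibration is good to about 2 mm. A picture is of the moment at which its call begins: read the wrist's pose just before it. camera_info takes no time and is no camera call; for the wrist camera it gives the pose at the moment of the call.
- hand_in(): hands the job in; it is judged then, once.
The state is a dict: "t": time; "qpos": joint angles; "qvel": joint speeds; "tau": joint torques, N m; "tcp_pos": TCP position; "orientation": TCP orientation; "contact_force": force on the tool from outside, world axes, zero at the start; "moment": the same for the moment, N m; "width": opening from 0.0 (shut) to 1.0 (fully open); "gripper_force": force on a finger pad.
Only numpy, scipy, OpenCV 4.12 (cv2) and the standard library are available. Lean on these libraries where they do the work, as an engineer would, in place of code of your own. Each camera call takes 0.05 s, during which the arm holds its last target. There are 200 camera calls.

### The job

Pick up the brass movement carrier by its upright grip, stand it flat in the open lane in front of the dust hood, and slide it gently in through the sprung flap, its grip running along the slot in the roof. Push on until it is fully home against the sprung buffer inside, whose position you must feel for and which must not be squashed, then let go so that the carrier stays touching the buffer and the flap is shut behind it. Leave the other things on the bench where they are.

Things in the scene. Friction and masses are not known exactly. Their poses are not given: they have to be found in the camera images.
- carrier: the loose movement carrier, about 0.7 kg: a round brass disc 64 mm in diameter and 18 mm high with tiny watch parts on top, and an upright flat steel grip in its middle, 30 mm long (along its x), 14 mm thick (along its y), up to 79 mm above the underside. Origin: centre of the underside, z up. The same after a half turn about z. Stands on the bench
- grip (a point): point on the carrier's grip, 66 mm above its underside and 13 mm below the grip's top. Hold the carrier here: lower down the fingers would meet the hood's roof, whose top comes to 37 mm above the carrier's underside when it stands in the lane. Pushed up here, the carrier tends to pitch in the grasp and dig into the floor, so hold firmly and do not press it down
- hood: the fixed dust hood, white on an aluminium base plate 8 mm thick. Origin: on the bench under the middle of the doorway; x is the way in, y left of it, z up. The open lane is at x = -130 to 0 mm, between rails at y = -36 and 36 mm that rise 14 mm above the plate. The hood spans x = 0 to 230, y = -42 to 50 mm. A sprung buffer inside stops the carrier's centre somewhere from x = 112 to 154 mm, not measured
- slot (a point): point in the middle of the slot in the hood's roof, 110 mm past the doorway, level with the roof's top, 45 mm above the bench. The roof is 4 mm thick, clear for the first 95 mm and white beyond; the slot is 26 mm wide (hood y = -13 to 13 mm) and open from the doorway to the back wall at x = 224 mm
- lane_place (a point): point on the floor of the lane, 60 mm in front of the doorway, 8 mm above the bench, in the middle between the rails: a good spot to stand the carrier. Its axes are the hood's
- flap (a joint): angle of the sprung grey flap in the doorway: 0 shut, about 1.5 wide open (rad). 73 mm wide, 28 mm high, 3 mm thick, on a vertical hinge pin at hood x = 6, y = 40 mm; swings inwards only. Its spring resists the carrier with about 1 to 4 N and shuts it once the carrier's centre is about 107 mm past the doorway. More than 15 N of the carrier on it would damage it
- flap_edge (a point): middle of the flap's free edge, 74 mm from the hinge pin
- buffer (a joint): how far the rubber-faced buffer inside the hood is pressed in (m): 0 untouched. It resists with about 1.2 N per mm, well damped (about 1 N more per 10 mm/s), on top of the few newtons of sliding friction of the carrier; beyond 8 mm it is squashed. On release the carrier springs back a little and friction then keeps the buffer pressed in by about 1 to 2 mm
- oil_bottle: bystander: amber bottle, 38 mm in diameter, 85 mm high
- glass_jar: bystander: low glass jar, 52 mm in diameter, 50 mm high
- parts_tray: bystander: white parts tray 75 x 55 x 20 mm
- spare_base: bystander: brass disc 64 mm in diameter, 14 mm high, with only a stub 24 mm in diameter in its middle, 20 mm high in all, and no upright grip: not the carrier
- screwdriver: bystander: screwdriver, 150 mm long
- tin: bystander: flat steel tin 48 mm in diameter, 16 mm high, beside the lane
- loupe: bystander: black eyeglass loupe 38 mm in diameter, 34 mm high, beside the hood

How it is judged:
On the way, in this order (a step that is already met when the one before it is completed fails the run):
1. the carrier stands flat in the open lane in front of the flap (x of carrier in the frame of hood between -0.11 and -0.03 m and y of carrier in the frame of hood between -0.007 and 0.007 m and z of carrier in the frame of hood between 0.005 and 0.0105 m and angle between carrier's own z axis and vertical below 0.06 rad), for 0.1 s.
2. the carrier is pushed through the doorway and holds the flap open (x of carrier in the frame of hood between 0.02 and 0.11 m and y of carrier in the frame of hood between -0.02 and 0.02 m and value of joint flap above 0.7 rad), for 0.05 s.
At the end, for the whole second after the job is handed in: The carrier stands upright (within 0.06 rad) and at rest on the hood's floor, released, its centre 105 to 168 mm past the doorway and within 20 mm of the middle, touching the buffer so that it stays pressed in by more than 0.4 mm; the flap is shut (below 0.08 rad) (x of carrier in the frame of hood between 0.105 and 0.168 m and y of carrier in the frame of hood between -0.02 and 0.02 m and z of carrier in the frame of hood between 0.005 and 0.0105 m and angle between carrier's own z axis and vertical below 0.06 rad and value of joint flap below 0.08 rad and value of joint buffer above 0.0004 m and linear speed of carrier below 0.01 m/s and contact force between carrier and the fingers below 0.1 N).
It fails at once if the buffer is squashed: pressed in more than 8 mm (value of joint buffer above 0.008 m).
It fails at once if the flap is rammed: more than 15 N between the carrier and the flap (contact force between carrier and flap above 15 N).
It fails at once if a bystander is moved more than 30 mm (distance of any of oil_bottle, glass_jar, parts_tray, spare_base, screwdriver, tin, loupe from where it was at the start of the episode above 0.03 m).
It also fails if it takes over 64 s, if anything falls off the work surface, if the arm or the gripper's body presses on something with over 40 N, if the wrist force passes 120 N, or if a joint passes its speed limit or range.

## Working session

There is one attempt and no reset: what is moved stays moved. The work goes in short steps, Python scripts to look and compute and a tool call to move; the robot and the scene stay as the last step left them, time stands still between calls to the robot, and variables do not carry over. Pictures are saved under pics/ and viewed, at most 10 in all, crops included, and the job is handed in when it is done.

Besides the shell and the picture viewer there is one more tool, called after "Emit:" as a command line: name --pt "numbers of a row" for each row, then --argument value for the rest. step_arm: Moves the arm, as the interface text tells. Its arguments: {"type":"object","properties":{"motion":{"type":"array"}},"required":["motion"]}

```bash
mkdir -p pics; cat > h.py <<'E'
import numpy as np, cv2
from cell import *
def save(n,f):
    im=capture(n); cv2.imwrite('pics/'+f,im[:,:,::-1]); return im
def ray(ci,u,v):
    K=np.array(ci['intrinsics']);k=ci['k1'];T=np.array(ci['world_to_cam'])
    d=np.array([(u-K[0,2])/K[0,0],(v-K[1,2])/K[1,1]]);s=d.copy()
    for _ in range(30): s=d/(1+k*(s@s))
    R=T[:3,:3]; return -R.T@T[:3,3], R.T@np.array([s[0],s[1],1])
def onz(ci,u,v,z):
    o,d=ray(ci,u,v); return o+d*(z-o[2])/d[2]
def proj(ci,p):
    K=np.array(ci['intrinsics']);T=np.array(ci['world_to_cam'])
    c=T[:3,:3]@p+T[:3,3]; s=c[:2]/c[2]; s=s*(1+ci['k1']*(s@s)); return K[:2,:2]@s+K[:2,2]
E
python3 - <<'E'
from h import *
a=save('top','top.png');b=save('scene','scene.png')
for n in('top','scene','wrist'):
    c=camera_info(n);print(n,np.round(c['intrinsics'],1).tolist(),c['k1'],np.round(c['world_to_cam'],3).tolist())
s=get_state();print(s['t'],s['tcp_pos'],np.round(s['orientation'],3).tolist(),s['width'],s['contact_force'])
try: print(hold_point_z())
except Exception: print(hold_point_z)
E
```

```text
top [[496.2, 0.0, 260.0], [0.0, 496.2, 197.8], [0.0, 0.0, 1.0]] 0.002279849464372397 [[0.018, -1.0, 0.002, -0.053], [-0.984, -0.018, -0.179, 0.507], [0.179, 0.002, -0.984, 1.37], [0.0, 0.0, 0.0, 1.0]]
scene [[419.7, 0.0, 260.0], [0.0, 419.7, 189.6], [0.0, 0.0, 1.0]] 0.01223409069019692 [[-0.04, 0.999, -0.005, 0.073], [0.806, 0.029, -0.591, -0.349], [-0.591, -0.028, -0.807, 1.56], [0.0, 0.0, 0.0, 1.0]]
wrist [[298.1, 0.0, 252.7], [0.0, 298.1, 195.9], [0.0, 0.0, 1.0]] -0.07831182144315907 [[0.431, -0.902, -0.001, -0.65], [-0.869, -0.416, 0.269, -0.036], [-0.243, -0.115, -0.963, 0.379], [0.0, 0.0, 0.0, 1.0]]
0.1 [ 0.28015813 -0.58613981  0.23073724] [[0.902, 0.431, -0.0], [0.431, -0.902, 0.001], [0.0, -0.001, -1.0]] 1.0008571344685706 [0.24279661 0.06184405 0.89519377]
0.0187
```

View pics/top.png

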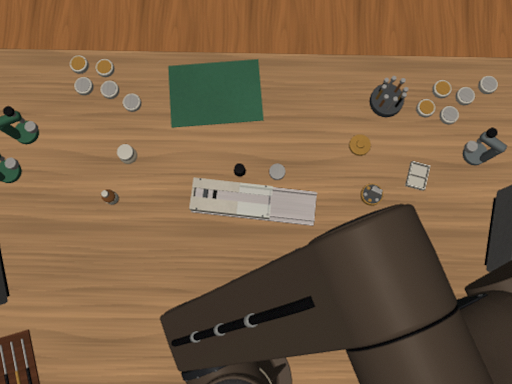

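View pics/scene.png

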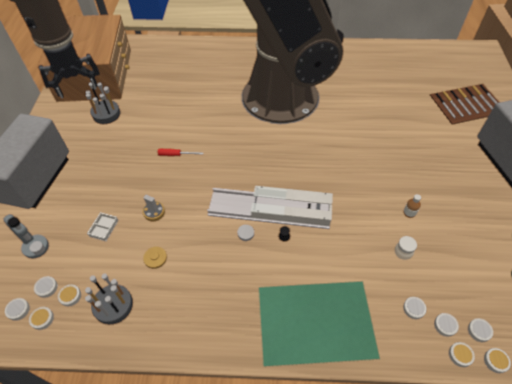

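The top view shows the carrier at about (372,193), the spare base at (360,145), the lane at x 270–317 and the hood at x 190–270, with the way in pointing image-left. The scene view agrees: carrier (152,208), lane at 210–255, hood up to 333. Next I'll enlarge both.

```bash
python3 - <<'E'
import cv2,numpy as np
a=cv2.imread('pics/top.png');b=cv2.imread('pics/scene.png')
A=cv2.resize(a[165:235,180:335],None,fx=5,fy=5,interpolation=cv2.INTER_CUBIC)[:,:775]
C=cv2.resize(b[175:235,200:345],None,fx=4,fy=4,interpolation=cv2.INTER_CUBIC)
D=cv2.resize(b[185:230,130:175],None,fx=5,fy=5,interpolation=cv2.INTER_CUBIC)
E=np.zeros((600,800,3),np.uint8);E[:350,:775]=A;E[350:590,:580]=C;E[350:575,575:800]=D
for i in range(0,155,10): cv2.putText(E,str(180+i),(i*5,8),0,.3,(0,0,255),1)
for i in range(0,70,10): cv2.putText(E,str(165+i),(0,i*5+5),0,.3,(0,0,255),1)
cv2.imwrite('pics/crop.png',E)
E
```

```text
(no output)
```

View pics/crop.png

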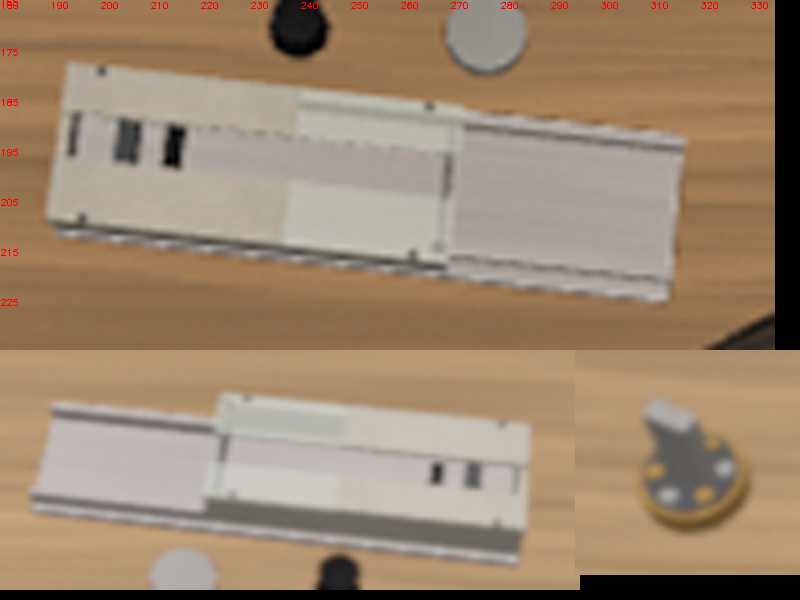

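The crop shows the hood roof corners in the top picture at about (193.2,177.6), (189.6,209), (272.6,186.4) and (269.4,218.6). The carrier's grip leans away from the camera in the scene crop, its top at about crop (670,415).

```bash
python3 - <<'E'
from h import *
t=camera_info('top');s=camera_info('scene')
px=[(193.2,177.6),(189.6,209),(272.6,186.4),(269.4,218.6)]
W=np.array([onz(t,*p,.045)[:2] for p in px]);print('roof top',W.round(4).tolist())
H=np.array([(230,-42),(230,50),(0,-42),(0,50)])/1000
def fit(W):
    hc=H.mean(0);wc=W.mean(0);h=H-hc;w=W-wc
    a=np.arctan2((h[:,0]*w[:,1]-h[:,1]*w[:,0]).sum(),(h*w).sum());R=np.array([[np.cos(a),-np.sin(a)],[np.sin(a),np.cos(a)]])
    o=wc-R@hc; print('yaw',a,'o',o,'res',(W-o-H@R.T).round(4).tolist());return a,o
fit(W)
sp=[(200+530/4,175+(425-350)/4),(200+220/4,175+(393-350)/4),(200+523/4,175+(527-350)/4),(200+207/4,175+(500-350)/4)]
W2=np.array([onz(s,*p,.045)[:2] for p in sp])[[2,0,3,1]];fit(W2)
# carrier: brass disc + dark; grip top in scene
g=(130+(670-575)/5,185+(416-350)/5);print('grip top scene',onz(s,*g,.079))
d=(130+(694-575)/5,185+(480-350)/5);print('disc scene',onz(s,*d,.018))
print('disc top',onz(t,372,193.5,.018))
# grip-top corners in scene
for u,v in [(645,418),(655,400),(697,412),(690,432)]: print(onz(s,130+(u-575)/5,185+(v-350)/5,.079)[:2].round(4))
E
```

```text
roof top [[0.5636, 0.1498], [0.472, 0.1561], [0.542, -0.0789], [0.4487, -0.0712]]
yaw 1.475813244691587 o [ 0.49967514 -0.07592364] res [[0.0003, 0.0007], [0.0003, -0.0017], [0.0006, 0.001], [-0.0012, 0.0]]
yaw 1.4921988870554135 o [ 0.50601194 -0.07296733] res [[-0.0014, -0.0027], [0.0011, 0.0005], [0.0022, 0.0023], [-0.0019, -0.0001]]
grip top scene [ 0.53462941 -0.36576784  0.079     ]
disc scene [ 0.53785248 -0.36428757  0.018     ]
disc top [ 0.53192472 -0.36973781  0.018     ]
[ 0.5365 -0.3797]
[ 0.5239 -0.3765]
[ 0.5313 -0.351 ]
[ 0.5452 -0.3523]
```

Emit:
step_arm --pt "1 0.2 -0.06 0 0 0 -0.057" --pt "1 0.4 -0.12 0 0 0 -0.114" --pt "1 0.6 -0.18 0 0 0 -0.17" --pt "1 0.8 -0.24 0 0 0 -0.228" --pt "1 0.95 -0.28 0 0 0 -0.285" --pt "1 1 -0.3 0 0 0 -0.342" --pt "1 1 -0.3 0 0 0 -0.396" --pt "1 1 -0.3 0 0 0 -0.396"

```text
t: 0.77
tcp_pos: [0.4355, -0.4451, 0.231]
orientation: [[0.284, 0.959, -0.0], [0.959, -0.284, 0.0], [0.0, -0.001, -1.0]]
contact_force: [-0.2, -0.2, 0.4]
width: 1.001
gripper_force: 0.0
```

```bash
python3 - <<'E'
from h import *
s=get_state();R=np.array(s['orientation']);print(s['t'],s['tcp_pos'],R.round(3).tolist())
print(R.T@(np.array([.534,-.367,.19])-s['tcp_pos'])/.2)
E
```

```text
0.7667 [ 0.43554981 -0.44507933  0.23100838] [[0.284, 0.959, -0.0], [0.959, -0.284, 0.0], [0.0, -0.001, -1.0]]
[0.51396039 0.36135597 0.20501053]
```

Emit:
step_arm --pt "1 0.15 0.1 0.05 0 0 0" --pt "1 0.3 0.2 0.1 0 0 0" --pt "1 0.45 0.31 0.18 0 0 0" --pt "1 0.51 0.36 0.2 0 0 0" --pt "1 0.51 0.36 0.2 0 0 0" --pt "1 0.51 0.36 0.2 0 0 0"

```text
t: 1.27
tcp_pos: [0.5333, -0.3693, 0.1907]
orientation: [[0.293, 0.956, -0.001], [0.956, -0.293, 0.0], [0.0, -0.001, -1.0]]
contact_force: [-1.0, -0.3, 0.2]
width: 1.0
gripper_force: 0.0
```

```bash
python3 - <<'E'
from h import *
im=save('wrist','w1.png');ci=camera_info('wrist')
print(get_state()['tcp_pos'])
for p in [(.534,-.367,.079),(.534,-.367,.018)]: print(proj(ci,np.array(p)))
E
```

```text
[ 0.5329319  -0.37001816  0.19124869]
[253.29514962 188.36962269]
[253.22852515 174.56463402]
```

View pics/w1.png

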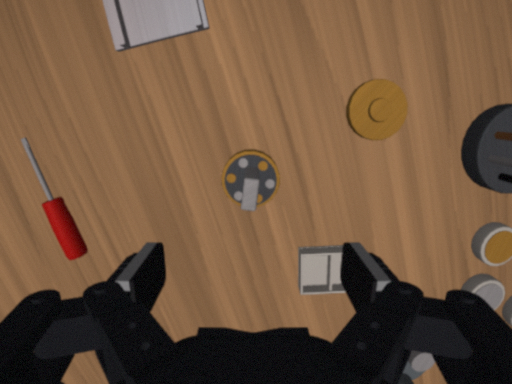

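The wrist picture shows the carrier's disc at about (251,178) and the bright top of the grip around (249,195), slightly turned to the picture's vertical. I'll measure it by mask.

```bash
python3 - <<'E'
from h import *
im=cv2.imread('pics/w1.png');ci=camera_info('wrist')
hsv=cv2.cvtColor(im,cv2.COLOR_BGR2HSV)
m=((hsv[...,1]<40)&(hsv[...,2]>125)).astype(np.uint8);m[:150]=0;m[215:]=0;m[:,:220]=0;m[:,285:]=0
n,l,st,c=cv2.connectedComponentsWithStats(m);print(st[1:].tolist(),c[1:].tolist())
i=1+st[1:,4].argmax();q=cv2.boxPoints(cv2.minAreaRect(np.argwhere(l==i)[:,::-1].astype(np.float32)));print(q)
P=np.array([onz(ci,*p,.079)[:2] for p in q]);print(P.round(4).tolist(),P.mean(0),[np.linalg.norm(P[k]-P[k-1]).round(4) for k in range(4)])
print([np.arctan2(*(P[k]-P[k-1])[::-1]).round(3) for k in range(4)])
mb=((hsv[...,0]>8)&(hsv[...,0]<30)&(hsv[...,1]>150)).astype(np.uint8);mb[:140]=0;mb[215:]=0;mb[:,:215]=0;mb[:,290:]=0
p=np.argwhere(mb)[:,::-1].astype(np.float32);(e)=cv2.minEnclosingCircle(p);print(e,onz(ci,*e[0],.012))
cv2.imwrite('pics/w1c.png',cv2.resize(im[140:220,210:295],None,fx=7,fy=7,interpolation=cv2.INTER_CUBIC))
E
```

```text
[[239, 159, 8, 8, 51], [242, 179, 16, 31, 366], [266, 180, 8, 8, 45], [235, 192, 7, 8, 43]] [[242.7058823529412, 162.54901960784315], [249.36612021857923, 194.02185792349727], [269.8222222222222, 183.37777777777777], [238.11627906976744, 195.4418604651163]]
[[241.02184 208.33624]
 [244.97816 178.66376]
 [257.48907 180.33188]
 [253.53276 210.00436]]
[[0.518, -0.3815], [0.5296, -0.3565], [0.5396, -0.3611], [0.5283, -0.3863]] [ 0.52890283 -0.37133812] [np.float64(0.0114), np.float64(0.0275), np.float64(0.011), np.float64(0.0275)]
[np.float64(2.705), np.float64(1.137), np.float64(-0.433), np.float64(-1.994)]
((250.05458068847656, 178.4222412109375), 29.060070037841797) [ 0.52902978 -0.37128699  0.012     ]
```

View pics/w1c.png

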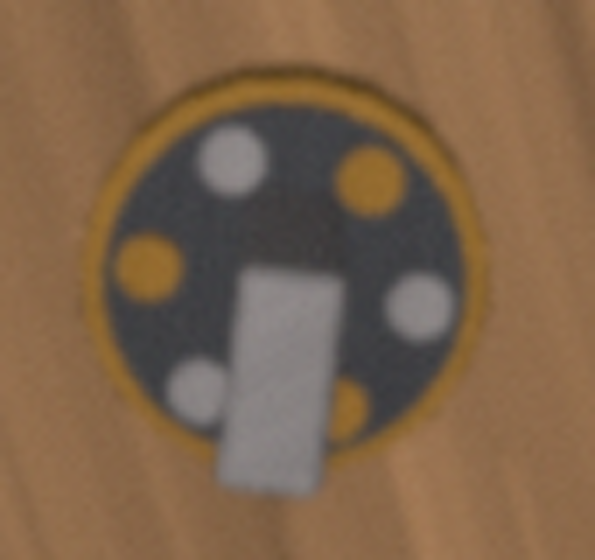

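The enlarged crop shows the whole top face of the grip, about 6–7° off vertical, centred at about (249,195). This gives the grip at (0.529,-0.371) with yaw ≈1.14, and the disc centre agrees.

Emit:
step_arm --pt "1 -0.012 -0.017 0.15 0 0 0.061" --pt "1 -0.012 -0.017 0.3 0 0 0.061" --pt "1 -0.012 -0.017 0.45 0 0 0.061" --pt "1 -0.012 -0.017 0.58 0 0 0.061" --pt "1 -0.012 -0.017 0.67 0 0 0.061" --pt "1 -0.012 -0.017 0.715 0 0 0.061" --pt "1 -0.012 -0.017 0.72 0 0 0.061" --pt "1 -0.012 -0.017 0.72 0 0 0.061"

```text
t: 1.98
tcp_pos: [0.5291, -0.3717, 0.0478]
orientation: [[0.412, 0.911, 0.0], [0.911, -0.412, -0.0], [-0.0, 0.0, -1.0]]
contact_force: [-0.6, 0.4, 1.2]
width: 1.005
gripper_force: 0.0
```

Emit:
step_arm --pt "0 0 0 0 0 0 0" --pt "0 0 0 0 0 0 0" --pt "0 0 0 0 0 0 0" --pt "0 0 0 0 0 0 0" --pt "0 0 0 0 0 0 0" --pt "0 0 0 0 0 0 0" --pt "0 0 0 0 0 0 0" --pt "0 0 0 0 0 0 0"

```text
t: 2.65
tcp_pos: [0.5298, -0.3709, 0.0477]
orientation: [[0.411, 0.912, 0.001], [0.912, -0.411, -0.0], [-0.0, 0.001, -1.0]]
contact_force: [0.9, 0.1, 5.4]
width: 0.149
gripper_force: 59.7
```

Emit:
step_arm --pt "0 0 0 -0.05 0 0 0" --pt "0 0 0 -0.15 0 0 0" --pt "0 0 0 -0.25 0 0 0" --pt "0 0.05 -0.04 -0.35 0 0 -0.03" --pt "0 0.15 -0.11 -0.4 0 0 -0.06" --pt "0 0.27 -0.2 -0.4 0 0 -0.1" --pt "0 0.38 -0.28 -0.4 0 0 -0.13" --pt "0 0.48 -0.35 -0.4 0 0 -0.158"

```text
t: 3.32
tcp_pos: [0.5039, -0.2528, 0.1276]
orientation: [[0.089, 0.996, -0.001], [0.996, -0.089, 0.001], [0.001, -0.001, -1.0]]
contact_force: [-0.2, -0.1, -8.5]
width: 0.152
gripper_force: 59.6
```

```bash
python3 - <<'E'
from h import *
s=get_state();R=np.array(s['orientation']);print(s['t'],s['tcp_pos'],R.round(3).tolist(),s['contact_force'],s['width'])
print(R.T@(np.array([.492,-.19,.128])-s['tcp_pos'])/.2)
E
```

```text
3.3167 [ 0.50388687 -0.25275682  0.12755426] [[0.089, 0.996, -0.001], [0.996, -0.089, 0.001], [0.001, -0.001, -1.0]] [-0.15952742 -0.14143754 -8.46349183] 0.15199252680745795
[ 0.30723522 -0.08718138 -0.00194799]
```

Emit:
step_arm --pt "0 0.08 -0.02 0 0 0 0" --pt "0 0.18 -0.05 0 0 0 0" --pt "0 0.27 -0.08 0 0 0 0" --pt "0 0.31 -0.087 0 0 0 0" --pt "0 0.31 -0.087 0 0 0 0" --pt "0 0.31 -0.087 0 0 0 0"

```text
t: 3.82
tcp_pos: [0.4939, -0.1912, 0.1275]
orientation: [[0.092, 0.996, 0.0], [0.996, -0.092, -0.0], [-0.0, 0.0, -1.0]]
contact_force: [0.6, -1.3, -7.5]
width: 0.154
gripper_force: 59.6
```

```bash
python3 - <<'E'
from h import *
ci=camera_info('wrist');im=save('wrist','w2.png');s=get_state()
np.save('w2T.npy',np.array(ci['world_to_cam']))
print(s['tcp_pos'])
o=np.array([.502,-.0755]);a=1.48;R=np.array([[np.cos(a),-np.sin(a)],[np.sin(a),np.cos(a)]])
for p in [(0,-13,45),(0,13,45),(0,50,45),(0,-42,45),(200,-13,45),(200,13,45)]:
    p=np.array(p)/1000;print(p,proj(ci,np.r_[o+R@p[:2],p[2]]).round(1))
b=cv2.resize(im[:,:,::-1],(800,600),interpolation=cv2.INTER_CUBIC);cv2.imwrite('pics/w2b.png',b)
E
```

```text
[ 0.49410465 -0.19171703  0.12748258]
[ 0.    -0.013  0.045] [268.   42.6]
[0.    0.013 0.045] [230.8  42.7]
[0.    0.05  0.045] [178.3  43.5]
[ 0.    -0.042  0.045] [309.3  42.9]
[ 0.2   -0.013  0.045] [ 266.8 -213.3]
[0.2   0.013 0.045] [ 231.3 -213. ]
```

View pics/w2b.png

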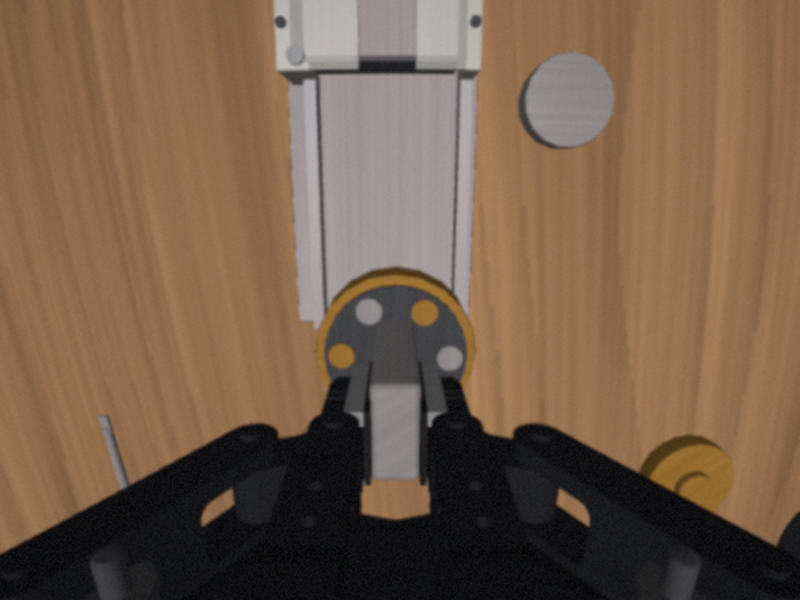

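The picture shows the held carrier at about (395,330) of 800, well clear of everything. The lane's inner edges are at about x 320 and 458, the doorway at row ~65, and the slot's black strip at 358–416. I'll measure the lateral offset and yaw from edge rows.

```bash
python3 - <<'E'
from h import *
im=cv2.cvtColor(cv2.imread('pics/w2.png'),cv2.COLOR_BGR2GRAY).astype(float)
ci=camera_info('wrist');s=get_state();R=np.array(s['orientation'])
im=cv2.GaussianBlur(im,(3,3),0)
def edges(v0,v1,lo,hi):
    g=np.gradient(im[v0:v1].mean(0));k=[i for i in range(lo,hi) if abs(g[i])>3 and abs(g[i])>=abs(g[i-1]) and abs(g[i])>abs(g[i+1])]
    return [(i,round(g[i],1)) for i in k]
print('tcp',s['tcp_pos'],'yaw',np.arctan2(R[1,0],R[0,0]))
for v in [(2,8),(18,24),(27,32),(39,43),(60,66),(100,106),(140,146),(165,171)]:
    z=.045 if v[0]<44 else .008
    for u,g in edges(*v,170,320):
        p=onz(ci,u,sum(v)/2-.5,z); print(v,u,g,p[:2].round(4),'toolaxes',(R.T@(p-s['tcp_pos']))[:2].round(4))
E
```

```text
tcp [ 0.49410465 -0.19171703  0.12748258] yaw 1.4778842598787665
(2, 8) 175 17.7 [ 0.4536 -0.0457] toolaxes [ 0.1416 -0.0539]
(2, 8) 185 -10.1 [ 0.4605 -0.0466] toolaxes [ 0.1414 -0.047 ]
(2, 8) 193 8.6 [ 0.466  -0.0472] toolaxes [ 0.1413 -0.0415]
(2, 8) 228 -11.7 [ 0.49   -0.0498] toolaxes [ 0.1409 -0.0173]
(2, 8) 266 11.2 [ 0.5159 -0.0523] toolaxes [0.1409 0.0087]
(2, 8) 293 -7.3 [ 0.5344 -0.0538] toolaxes [0.1411 0.0272]
(2, 8) 299 8.6 [ 0.5385 -0.0541] toolaxes [0.1411 0.0314]
(2, 8) 308 -15.8 [ 0.5447 -0.0546] toolaxes [0.1413 0.0376]
(18, 24) 175 17.1 [ 0.4522 -0.0561] toolaxes [ 0.1312 -0.0544]
(18, 24) 185 -10.0 [ 0.4591 -0.0569] toolaxes [ 0.131  -0.0474]
(18, 24) 193 8.1 [ 0.4647 -0.0576] toolaxes [ 0.1309 -0.0418]
(18, 24) 228 -14.1 [ 0.4889 -0.0601] toolaxes [ 0.1306 -0.0175]
(18, 24) 266 10.5 [ 0.515  -0.0626] toolaxes [0.1305 0.0088]
(18, 24) 293 -8.0 [ 0.5336 -0.0642] toolaxes [0.1307 0.0275]
(18, 24) 298 7.9 [ 0.5371 -0.0645] toolaxes [0.1307 0.0309]
(18, 24) 308 -15.1 [ 0.544 -0.065] toolaxes [0.1308 0.0379]
(27, 32) 176 17.7 [ 0.4521 -0.0617] toolaxes [ 0.1256 -0.05
[... 2144 characters left out ...]
(140, 146) 292 24.0 [ 0.5319 -0.1523] toolaxes [0.0428 0.0339]
(140, 146) 301 -10.2 [ 0.5397 -0.153 ] toolaxes [0.0428 0.0418]
(140, 146) 306 -3.2 [ 0.5441 -0.1534] toolaxes [0.0428 0.0462]
(140, 146) 310 3.3 [ 0.5476 -0.1537] toolaxes [0.0428 0.0497]
(165, 171) 190 9.7 [ 0.4399 -0.1659] toolaxes [ 0.0207 -0.0564]
(165, 171) 205 -25.2 [ 0.4533 -0.1672] toolaxes [ 0.0207 -0.043 ]
(165, 171) 208 22.2 [ 0.456  -0.1674] toolaxes [ 0.0207 -0.0403]
(165, 171) 288 -18.0 [ 0.527  -0.1741] toolaxes [0.0207 0.031 ]
(165, 171) 291 21.0 [ 0.5297 -0.1743] toolaxes [0.0207 0.0337]
(165, 171) 300 -11.6 [ 0.5377 -0.1751] toolaxes [0.0207 0.0418]
(165, 171) 307 -3.1 [ 0.5439 -0.1756] toolaxes [0.0207 0.048 ]
```

Clean result: yaw matches the tool to about 0.003 rad. Lane and slot centre lie 4.3 mm to tool −y, and the doorway is about 117 mm ahead. I'll move over the lane and descend to just above its floor.

Emit:
step_arm --pt "0 0.08 -0.022 0 0 0 0" --pt "0 0.18 -0.022 0 0 0 0" --pt "0 0.25 -0.022 0.05 0 0 0" --pt "0 0.275 -0.022 0.13 0 0 0" --pt "0 0.275 -0.022 0.22 0 0 0" --pt "0 0.275 -0.022 0.29 0 0 0" --pt "0 0.275 -0.022 0.33 0 0 0" --pt "0 0.275 -0.022 0.33 0 0 0"

```text
t: 4.53
tcp_pos: [0.4937, -0.1364, 0.0599]
orientation: [[0.093, 0.996, -0.002], [0.996, -0.093, 0.001], [0.0, -0.002, -1.0]]
contact_force: [-0.2, 0.2, -8.0]
width: 0.156
gripper_force: 59.6
```

Emit:
step_arm --pt "0 0 0 0.005 0 0 0" --pt "0 0 0 0.01 0 0 0" --pt "0 0 0 0.015 0 0 0" --pt "0 0 0 0.02 0 0 0" --pt "0 0 0 0.02 0 0 0" --pt "0 0 0 0.02 0 0 0"

```text
t: 5.03
tcp_pos: [0.4944, -0.136, 0.0576]
orientation: [[0.092, 0.996, 0.0], [0.996, -0.092, -0.0], [-0.0, 0.0, -1.0]]
contact_force: [-0.2, -0.0, -8.6]
width: 0.153
gripper_force: 59.5
```

Emit:
step_arm --pt "0 0 0 0.003 0 0 0" --pt "0 0 0 0.006 0 0 0" --pt "0 0 0 0.007 0 0 0" --pt "0 0 0 0.007 0 0 0"

```text
t: 5.37
tcp_pos: [0.4943, -0.136, 0.0559]
orientation: [[0.092, 0.996, 0.0], [0.996, -0.092, -0.0], [0.0, 0.0, -1.0]]
contact_force: [0.3, -0.6, -5.6]
width: 0.15
gripper_force: 59.9
```

Emit:
step_arm --pt "0 0 0 0.002 0 0 0" --pt "0 0 0 0.002 0 0 0" --pt "0 0 0 0.002 0 0 0"

```text
t: 5.62
tcp_pos: [0.4944, -0.1361, 0.0558]
orientation: [[0.092, 0.996, 0.0], [0.996, -0.092, -0.0], [-0.0, 0.0, -1.0]]
contact_force: [-2.4, -0.4, 3.9]
width: 0.157
gripper_force: 61.2
```

Emit:
step_arm --pt "0 0 0 -0.003 0 0 0" --pt "0 0 0 -0.006 0 0 0" --pt "0 0 0 -0.006 0 0 0"

```text
t: 5.87
tcp_pos: [0.4941, -0.1359, 0.0566]
orientation: [[0.092, 0.996, -0.0], [0.996, -0.092, 0.0], [0.0, -0.0, -1.0]]
contact_force: [-0.4, 1.0, -7.8]
width: 0.154
gripper_force: 59.6
```

Emit:
step_arm --pt "0 0.01 0 0 0 0 0" --pt "0 0.025 0 0 0 0 0" --pt "0 0.04 0 0 0 0 0" --pt "0 0.055 0 0 0 0 0" --pt "0 0.07 0 0 0 0 0" --pt "0 0.085 0 0 0 0 0" --pt "0 0.1 0 0 0 0 0" --pt "0 0.11 0 0 0 0 0"

```text
t: 6.53
tcp_pos: [0.4962, -0.1136, 0.0567]
orientation: [[0.092, 0.996, -0.0], [0.996, -0.092, 0.0], [0.0, -0.0, -1.0]]
contact_force: [0.6, -0.1, -7.8]
width: 0.153
gripper_force: 59.6
```

Emit:
step_arm --pt "0 0.01 0 0 0 0 0" --pt "0 0.02 0 0 0 0 0" --pt "0 0.03 0 0 0 0 0" --pt "0 0.04 0 0 0 0 0" --pt "0 0.05 0 0 0 0 0" --pt "0 0.06 0 0 0 0 0" --pt "0 0.07 0 0 0 0 0" --pt "0 0.08 0 0 0 0 0"

```text
t: 7.2
tcp_pos: [0.4978, -0.0981, 0.0567]
orientation: [[0.092, 0.996, 0.0], [0.996, -0.092, -0.0], [-0.0, 0.0, -1.0]]
contact_force: [0.3, -1.7, -7.9]
width: 0.155
gripper_force: 59.6
```

Emit:
step_arm --pt "0 0.01 0 0 0 0 0" --pt "0 0.02 0 0 0 0 0" --pt "0 0.03 0 0 0 0 0" --pt "0 0.04 0 0 0 0 0" --pt "0 0.05 0 0 0 0 0" --pt "0 0.06 0 0 0 0 0" --pt "0 0.07 0 0 0 0 0" --pt "0 0.08 0 0 0 0 0"

```text
t: 7.87
tcp_pos: [0.4994, -0.0821, 0.0567]
orientation: [[0.092, 0.996, 0.0], [0.996, -0.092, -0.0], [-0.0, 0.0, -1.0]]
contact_force: [1.3, -3.3, -6.8]
width: 0.148
gripper_force: 59.6
```

Emit:
step_arm --pt "0 0.012 0 0 0 0 0" --pt "0 0.025 0 0 0 0 0" --pt "0 0.037 0 0 0 0 0" --pt "0 0.05 0 0 0 0 0" --pt "0 0.062 0 0 0 0 0" --pt "0 0.075 0 0 0 0 0" --pt "0 0.087 0 0 0 0 0" --pt "0 0.1 0 0 0 0 0"

```text
t: 8.53
tcp_pos: [0.5017, -0.0621, 0.0569]
orientation: [[0.092, 0.996, 0.001], [0.996, -0.092, -0.0], [-0.0, 0.001, -1.0]]
contact_force: [4.1, -3.1, -7.8]
width: 0.153
gripper_force: 59.5
```

Emit:
step_arm --pt "0 0.012 0 0 0 0 0" --pt "0 0.025 0 0 0 0 0" --pt "0 0.037 0 0 0 0 0" --pt "0 0.05 0 0 0 0 0" --pt "0 0.062 0 0 0 0 0" --pt "0 0.075 0 0 0 0 0" --pt "0 0.087 0 0 0 0 0" --pt "0 0.1 0 0 0 0 0"

```text
t: 9.2
tcp_pos: [0.5028, -0.0421, 0.0567]
orientation: [[0.092, 0.996, -0.0], [0.996, -0.092, 0.0], [0.0, -0.0, -1.0]]
contact_force: [2.5, -2.2, -8.9]
width: 0.156
gripper_force: 59.5
```

```bash
python3 - <<'E'
from h import *
ci=camera_info('wrist');im=save('wrist','w3.png');s=get_state();print(s['tcp_pos'],s['contact_force'],s['moment'])
cv2.imwrite('pics/w3b.png',cv2.resize(im[:300,110:400,::-1],None,fx=2,fy=2,interpolation=cv2.INTER_CUBIC))
E
```

```text
[ 0.50281757 -0.04177098  0.0566685 ] [ 3.36829254 -0.23494175 -8.3465449 ] [-0.08506205 -0.74868268 -0.03909286]
```

View pics/w3b.png

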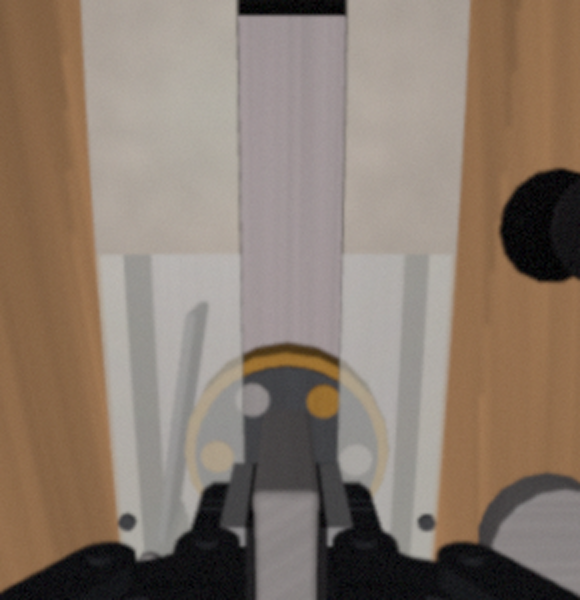

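The picture shows the carrier centred in the slot with the flap swung wide open to its left. The buffer's dark face shows in the slot at crop row ~14, i.e. image (255,7). I'll locate it by crossing that view with the top view.

```bash
python3 - <<'E'
from h import *
w=camera_info('wrist');t=camera_info('top');s=get_state();R=np.array(s['orientation'])
for z in (.015,.02,.025,.03,.035):
    print(z,(R.T@(onz(w,255,7.2,z)-s['tcp_pos']))[:2].round(4),(R.T@(onz(t,217,194,z)-s['tcp_pos']))[:2].round(4))
E
```

```text
0.015 [0.1262 0.0009] [0.1255 0.0082]
0.02 [0.1246 0.0009] [0.1249 0.0073]
0.025 [0.123  0.0008] [0.1244 0.0064]
0.03 [0.1214 0.0008] [0.1239 0.0055]
0.035 [0.1198 0.0008] [0.1233 0.0046]
```

Contact is expected after about 90 mm more travel, i.e. at hood x ≈ 0.124. I'll advance 72 mm, then feel for it slowly.

Emit:
step_arm --pt "0 0.015 0 0 0 0 0" --pt "0 0.03 0 0 0 0 0" --pt "0 0.045 0 0 0 0 0" --pt "0 0.06 0 0 0 0 0" --pt "0 0.075 0 0 0 0 0" --pt "0 0.09 0 0 0 0 0" --pt "0 0.105 0 0 0 0 0" --pt "0 0.12 0 0 0 0 0"

```text
t: 9.92
tcp_pos: [0.505, -0.0182, 0.0567]
orientation: [[0.092, 0.996, -0.0], [0.996, -0.092, 0.0], [0.0, -0.0, -1.0]]
contact_force: [2.0, -1.5, -8.5]
width: 0.152
gripper_force: 59.6
```

Emit:
step_arm --pt "0 0.015 0 0 0 0 0" --pt "0 0.03 0 0 0 0 0" --pt "0 0.045 0 0 0 0 0" --pt "0 0.06 0 0 0 0 0" --pt "0 0.075 0 0 0 0 0" --pt "0 0.09 0 0 0 0 0" --pt "0 0.105 0 0 0 0 0" --pt "0 0.12 0 0 0 0 0"

```text
t: 10.58
tcp_pos: [0.5073, 0.0057, 0.0567]
orientation: [[0.092, 0.996, -0.0], [0.996, -0.092, 0.0], [0.0, -0.0, -1.0]]
contact_force: [1.1, -0.5, -8.0]
width: 0.153
gripper_force: 59.6
```

Emit:
step_arm --pt "0 0.015 0 0 0 0 0" --pt "0 0.03 0 0 0 0 0" --pt "0 0.045 0 0 0 0 0" --pt "0 0.06 0 0 0 0 0" --pt "0 0.075 0 0 0 0 0" --pt "0 0.09 0 0 0 0 0" --pt "0 0.105 0 0 0 0 0" --pt "0 0.12 0 0 0 0 0"

```text
t: 11.25
tcp_pos: [0.5095, 0.0297, 0.0567]
orientation: [[0.092, 0.996, -0.0], [0.996, -0.092, 0.0], [0.0, -0.0, -1.0]]
contact_force: [1.0, 0.7, -7.6]
width: 0.156
gripper_force: 59.6
```

Emit:
step_arm --pt "0 0.008 0 0 0 0 0" --pt "0 0.016 0 0 0 0 0" --pt "0 0.024 0 0 0 0 0" --pt "0 0.032 0 0 0 0 0" --pt "0 0.04 0 0 0 0 0" --pt "0 0.048 0 0 0 0 0" --pt "0 0.055 0 0 0 0 0" --pt "0 0.06 0 0 0 0 0"

```text
t: 11.92
tcp_pos: [0.5107, 0.0414, 0.0567]
orientation: [[0.092, 0.996, -0.0], [0.996, -0.092, 0.0], [0.0, -0.0, -1.0]]
contact_force: [-0.0, -0.0, -8.0]
width: 0.155
gripper_force: 59.6
```

Emit:
step_arm --pt "0 0.003 0 0 0 0 0" --pt "0 0.006 0 0 0 0 0" --pt "0 0.009 0 0 0 0 0" --pt "0 0.012 0 0 0 0 0" --pt "0 0.015 0 0 0 0 0"

```text
t: 12.33
tcp_pos: [0.5109, 0.0442, 0.0567]
orientation: [[0.092, 0.996, -0.0], [0.996, -0.092, -0.0], [-0.0, -0.0, -1.0]]
contact_force: [-0.0, -0.0, -7.6]
width: 0.158
gripper_force: 59.6
```

Emit:
step_arm --pt "0 0.003 0 0 0 0 0" --pt "0 0.006 0 0 0 0 0" --pt "0 0.009 0 0 0 0 0" --pt "0 0.01 0 0 0 0 0"

```text
t: 12.67
tcp_pos: [0.5111, 0.0463, 0.0567]
orientation: [[0.092, 0.996, -0.0], [0.996, -0.092, 0.0], [0.0, -0.0, -1.0]]
contact_force: [0.4, -0.7, -8.4]
width: 0.151
gripper_force: 59.6
```

Emit:
step_arm --pt "0 0.003 0 0 0 0 0" --pt "0 0.006 0 0 0 0 0" --pt "0 0.009 0 0 0 0 0" --pt "0 0.01 0 0 0 0 0"

```text
t: 13.0
tcp_pos: [0.5113, 0.0483, 0.0567]
orientation: [[0.092, 0.996, 0.0], [0.996, -0.092, 0.0], [0.0, 0.0, -1.0]]
contact_force: [0.6, -0.2, -8.0]
width: 0.152
gripper_force: 59.6
```

Emit:
step_arm --pt "0 0.003 0 0 0 0 0" --pt "0 0.005 0 0 0 0 0" --pt "0 0.007 0 0 0 0 0" --pt "0 0.007 0 0 0 0 0"

```text
t: 13.33
tcp_pos: [0.5115, 0.0497, 0.0567]
orientation: [[0.092, 0.996, 0.0], [0.996, -0.092, 0.0], [0.0, 0.0, -1.0]]
contact_force: [0.9, 0.5, -7.7]
width: 0.15
gripper_force: 59.6
```

Emit:
step_arm --pt "0 0.003 0 0 0 0 0" --pt "0 0.005 0 0 0 0 0" --pt "0 0.007 0 0 0 0 0" --pt "0 0.007 0 0 0 0 0"

```text
t: 13.67
tcp_pos: [0.5115, 0.0511, 0.0567]
orientation: [[0.092, 0.996, -0.0], [0.996, -0.092, 0.0], [-0.0, -0.0, -1.0]]
contact_force: [1.1, 0.8, -8.3]
width: 0.151
gripper_force: 59.6
```

Emit:
step_arm --pt "0 0.003 0 0 0 0 0" --pt "0 0.005 0 0 0 0 0" --pt "0 0.007 0 0 0 0 0" --pt "0 0.007 0 0 0 0 0"

```text
t: 14.0
tcp_pos: [0.5117, 0.0525, 0.0567]
orientation: [[0.092, 0.996, 0.0], [0.996, -0.092, 0.0], [0.0, 0.0, -1.0]]
contact_force: [0.1, -0.4, -7.7]
width: 0.151
gripper_force: 59.6
```

Emit:
step_arm --pt "0 0.003 0 0 0 0 0" --pt "0 0.005 0 0 0 0 0" --pt "0 0.007 0 0 0 0 0" --pt "0 0.007 0 0 0 0 0"

```text
t: 14.33
tcp_pos: [0.5119, 0.0538, 0.0567]
orientation: [[0.092, 0.996, 0.0], [0.996, -0.092, -0.0], [-0.0, 0.0, -1.0]]
contact_force: [-0.2, -1.5, -8.4]
width: 0.153
gripper_force: 59.6
```

Emit:
step_arm --pt "0 0.002 0 0 0 0 0" --pt "0 0.004 0 0 0 0 0" --pt "0 0.005 0 0 0 0 0" --pt "0 0.005 0 0 0 0 0"

```text
t: 14.67
tcp_pos: [0.5119, 0.0548, 0.0567]
orientation: [[0.092, 0.996, -0.0], [0.996, -0.092, -0.0], [-0.0, -0.0, -1.0]]
contact_force: [-0.1, -2.8, -7.6]
width: 0.153
gripper_force: 59.6
```

Emit:
step_arm --pt "0 0 0 0 0 0 0"

```text
t: 14.75
tcp_pos: [0.5119, 0.0548, 0.0567]
orientation: [[0.092, 0.996, -0.0], [0.996, -0.092, -0.0], [-0.0, -0.0, -1.0]]
contact_force: [0.3, -1.8, -8.2]
width: 0.152
gripper_force: 59.6
```

Emit:
step_arm --pt "0 0 0 0 0 0 0"

```text
t: 14.83
tcp_pos: [0.5119, 0.0548, 0.0567]
orientation: [[0.092, 0.996, -0.0], [0.996, -0.092, -0.0], [-0.0, -0.0, -1.0]]
contact_force: [-0.8, -2.3, -7.0]
width: 0.153
gripper_force: 59.6
```

Contact with the buffer: about 2.3 N steady, roughly 2 mm pressed. I'll press 1.6 mm more.

Emit:
step_arm --pt "0 0.002 0 0 0 0 0" --pt "0 0.004 0 0 0 0 0" --pt "0 0.006 0 0 0 0 0" --pt "0 0.008 0 0 0 0 0" --pt "0 0.008 0 0 0 0 0" --pt "0 0.008 0 0 0 0 0"

```text
t: 15.33
tcp_pos: [0.5121, 0.0564, 0.0567]
orientation: [[0.092, 0.996, -0.0], [0.996, -0.092, -0.0], [-0.0, -0.0, -1.0]]
contact_force: [0.2, -3.6, -6.9]
width: 0.154
gripper_force: 59.6
```

Emit:
step_arm --pt "0 0 0 0.002 0 0 0" --pt "0 0 0 0.003 0 0 0" --pt "0 0 0 0.003 0 0 0"

```text
t: 15.58
tcp_pos: [0.5121, 0.0564, 0.0561]
orientation: [[0.092, 0.996, -0.0], [0.996, -0.092, 0.0], [0.0, -0.0, -1.0]]
contact_force: [-0.6, -4.0, -6.8]
width: 0.151
gripper_force: 59.7
```

Emit:
step_arm --pt "0 0 0 0.001 0 0 0" --pt "0 0 0 0.001 0 0 0"

```text
t: 15.75
tcp_pos: [0.5121, 0.0564, 0.056]
orientation: [[0.092, 0.996, 0.0], [0.996, -0.092, -0.0], [0.0, 0.0, -1.0]]
contact_force: [-0.4, -3.5, -4.1]
width: 0.158
gripper_force: 60.3
```

Emit:
step_arm --pt "0.3 0 0 0 0 0 0" --pt "0.4 0 0 0 0 0 0" --pt "0.5 0 0 0 0 0 0" --pt "0.5 0 0 0 0 0 0" --pt "0.5 0 0 0 0 0 0" --pt "0.5 0 0 0 0 0 0"

```text
t: 16.25
tcp_pos: [0.5121, 0.0565, 0.056]
orientation: [[0.092, 0.996, 0.0], [0.996, -0.092, 0.0], [0.0, 0.0, -1.0]]
contact_force: [-0.1, -0.2, 0.3]
width: 0.497
gripper_force: 0.0
```

Emit:
step_arm --pt "0.5 0 0 -0.05 0 0 0" --pt "0.5 0 0 -0.15 0 0 0" --pt "0.5 0 0 -0.25 0 0 0" --pt "0.5 -0.1 0 -0.35 0 0 0" --pt "0.5 -0.2 0 -0.45 0 0 0" --pt "0.5 -0.3 0 -0.5 0 0 0" --pt "0.5 -0.4 0 -0.5 0 0 0" --pt "0.5 -0.4 0 -0.5 0 0 0"

```text
t: 16.92
tcp_pos: [0.505, -0.0258, 0.1576]
orientation: [[0.094, 0.996, 0.002], [0.996, -0.094, -0.001], [-0.001, 0.002, -1.0]]
contact_force: [0.1, -0.3, 0.7]
width: 0.498
gripper_force: 0.0
```

```bash
python3 - <<'E'
from h import *
im=save('wrist','w4.png');print(get_state()['tcp_pos'])
cv2.imwrite('pics/w4b.png',cv2.resize(im[:300,110:400,::-1],None,fx=2,fy=2,interpolation=cv2.INTER_CUBIC))
E
```

```text
[ 0.50479457 -0.02462094  0.15702065]
```

View pics/w4b.png

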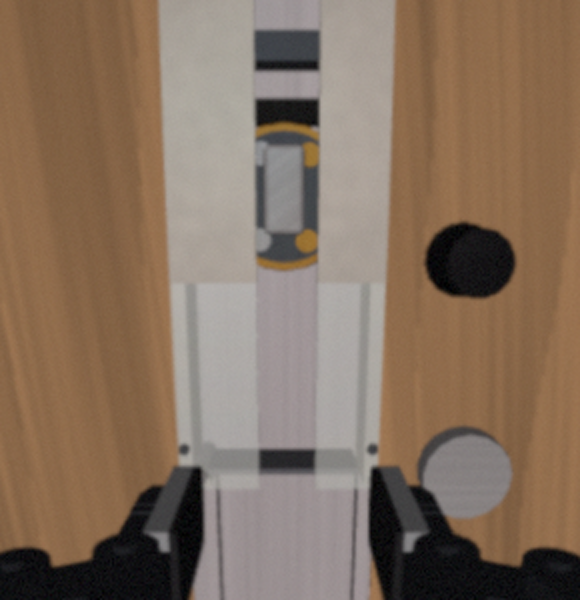

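The picture shows the carrier at about (285,195), upright in the slot with its rim against the black buffer face (rim top at row ~124). The flap is shut across the doorway (row ~460), and the tin and loupe haven't moved. I'm handing in.

```bash
python3 -c "
from cell import *
print(hand_in())"
```

```text
the job is handed in; nothing more can be done
None
```

The job is handed in: the carrier stands released inside the hood against the buffer (about 2 to 4 mm pressed in before letting go, judged from the push force), with the flap shut behind it; the system gave no verdict on the result.

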